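# Fit the transport-lock pin of a plate reader by feel

### The job

Lock the small plate reader for transport: pick up its lock pin, put the tip through the slot in the reader's front, feel gently along the hidden carriage behind it until the tip drops into the bore, and push the pin fully home so that its collar sits against the front panel; then let go. Only light pressure: the reader must never be pushed with more than 25 N, and the other things on the bench stay where they are.

Things in the scene. Friction and masses are not known exactly. Their poses are not given: they have to be found in the camera images.
- slot (a point): Middle of the slot in the reader's front panel, on the outer face, 50 mm above the bench. Axes (the reader's): x level into the reader, the way the pin goes in; y along the slot; z up. The slot is 66 mm long (y), 12 mm high; the panel is 4 mm thick, the case hollow behind it.
- behind_slot (a point): Point of the reader 26 mm straight behind slot (same axes), on the resting plane of the hidden carriage's flat upright steel face, which covers the whole slot. The carriage has one round through bore, 10.5 mm across, 20 mm deep, level with this point but anywhere up to 24 mm either side of it along y: different each time, not measured, not visible.
- reader: Plate reader: low closed white case, 110 mm deep (x), 200 wide, 78 high, fixed; origin under its middle, front panel 55 mm from it towards -x. Its hidden carriage is stiff sideways but floats on soft springs: pressed by the pin it gives way along x by about 1.25 mm per newton, up to a hard stop after 10 mm.
- pin_grip (a point): Centre of the lock pin's handle, half-way up. x points along the shank to the tip, z up. The handle is a black block 44 mm long (x), 18 wide (y), 40 high; the pin stands on it, shank level, 20 mm above the bench. Grasp it from above across its width. Loose, about 100 g.
- pin_collar (a point): Middle of the front face of the pin's collar, 27 mm ahead of pin_grip (same axes); this face shall come against the reader's panel. The collar is a steel plate in front of the handle, 5 mm thick, 26 mm wide, 40 mm high.
- pin_tip (a point): End of the pin's shank, on its axis, 89 mm ahead of pin_grip and 62 mm ahead of the collar's front (same axes). The shank is round steel, 8 mm across, its last 6 mm tapering to 4 mm.
- lock_pin: The lock pin as a whole; origin under the middle of the handle, on the bench at the start.
- tape_roll: A bystander: roll of tape lying flat, 77 mm across, 16 mm high; origin at the centre of its underside. It may change places with the pin.
- ocular: A bystander: spare black eyepiece, 45 mm across, 61 mm high, standing; origin at the centre of its underside.
- slide_mailer: A bystander: flat plastic box, 31 x 83 x 22 mm; origin at the centre of its underside.
- amber_bottle: A bystander: small amber bottle, 41 mm across, 82 mm high; origin at the centre of its underside.
There are look-alikes about, which are no part of the job. Leave any green look-alike of the lock_pin alone.

How it is judged:
By the outcome, as a careful person would: the job done as asked, in the order asked, and still so for the second after the job is handed in, with the robot touching nothing.
It also fails if it takes over 64 s, if anything falls off the work surface, if the arm or the gripper's body presses on something with over 40 N, if the wrist force passes 120 N, or if a joint passes its speed limit or range.

### The arm

A 6-joint arm with a two-finger parallel gripper is mounted at the origin on a cart in front of the work surface, level with it; the furniture and walls round the work are solid. World frame = base frame: x ahead of the robot, y to its left, z up, the work surface at z = 0. Lengths are in mm, angles in rad, forces in N, time in s.
With the tool pointing down it reaches from about 350 to 875 mm from the base axis. Payload 4.2 kg.
Tool frame: the origin (TCP) lies between the finger pads; the fingertips stand 14 mm ahead of it and the grasp point (between the pads) lies 5 mm behind it; z points along the fingers, y is the line along which they close (so a half turn about z gives the same grasp; the last joint's range is limited). The gripper opens to 85 mm and grips with 20 to 120 N. Pads are 22 mm wide; open, the fingers measure 114 mm over their backs; the gripper's body (76 mm by 85 mm) begins 54 mm behind the grasp point. The pads swing forward as they close: fully open they stand 13 mm farther back than shut.
Start: joints at [1.399, 0.385, 0.008, 0, -1.194, -0.259], TCP at [260.965, 567.888, 245.312] pointing down, gripper open.
Joint ranges: [-3.14, 3.14], [-1.21, 2.06], [-1.07, 1.41], [-3.16, 2.05], [-2.99, -0.16], [-3.1, 3.1]. Speed limits (rad/s): [2.79, 2.79, 3.14, 3.14, 3.14, 3.14].

### API

Orientations are given as a unit quaternion [x, y, z, w].
In Python, from bench import * gives the robot as it stands.
- The arm moves only by the tool carry_out, never from a script. Its argument "motion" is a list of rows, each a list of 7 numbers: the turn, a rotation vector about the tool's x, y, z in rad, then the shift along the tool's x, y, z in mm, then the opening, from -1 (shut) to 1 (fully open), so that 0 is half open. A call has 1 to 5 rows; each row is the pose to reach, as a shift and turn from the pose commanded when the call began, along the tool's axes at that moment; what a row does not reach only later rows make up. A row lasts 1/8 s, in which the tool goes at most 62.5 mm and 10.7 degrees, less where a joint would pass 70% of its speed; a pose out of reach is approached as far as the arm can. A call with a gripper value outside its range is refused whole. The fingers move at their own pace and stop on an object; the grip force is fixed at half the most. Time passes only in rows, so rows that repeat a pose let the fingers close. It gives the time, the measured TCP pose, the force, the opening and the grip force at its end, in the units of the state.
- read_state(): the state, without advancing time (a new reading comes with each control period).
- get_image(name): name is "scene" or "top"; returns a dict with "color" (400x640x3 uint8, blue, green, red), "mtx" (3x3 intrinsics, pixels), "position" and "orientation" of the camera in the world. Camera axes: x right, y down, z forward; pixel columns grow to the right and rows downward; lengths in mm; the calibration is good to about 2 mm. A picture is of the moment at which its call begins. There is no depth.
- job_done(): hands the job in; it is judged then, once.
The state is a dict: "clock": time; "joints": joint angles; "joint_vel": joint speeds; "joint_efforts": joint torques, N m; "position": TCP position; "ee_rot": TCP orientation; "contact_force": force on the tool from outside, world axes, zero at the start; "wrist_torque": the same for the moment, N m; "gripper_width": finger opening in mm; "grasp_force": force on a finger pad.
Only numpy, scipy, OpenCV 4.12 (cv2) and the standard library are available. Lean on these libraries where they do the work, as an engineer would, in place of code of your own. Each camera call takes 0.05 s, during which the arm holds its last target. There are 200 camera calls.

## Working session

There is one attempt and no reset: what is moved stays moved. The work goes in short steps, Python scripts to look and compute and a tool call to move; the robot and the scene stay as the last step left them, time stands still between calls to the robot, and variables do not carry over. Pictures are saved under pics/ and viewed, at most 10 in all, crops included, and the job is handed in when it is done.

Besides the shell and the picture viewer there is one more tool, called after ">>>" as name(argument=value, ...), one argument or row to a line, values as JSON. carry_out: Moves the arm, as the interface text tells. Its arguments: {"type":"object","properties":{"motion":{"type":"array"}},"required":["motion"]}

```bash
ls; mkdir -p pics
python3 - <<'E'
from bench import *
import cv2
for n in("scene","top"):
    d=get_image(n);cv2.imwrite(f"pics/{n}0.png",d["color"]);print(n,d["mtx"],d["position"],d["orientation"])
s=read_state();print(s)
E
```

```text
pics
scene [[432.88513424   0.         319.77777847]
 [  0.         432.88513424 202.52360041]
 [  0.           0.           1.        ]] [-297.49719033 -627.55297613  748.6078258 ] [ 0.782903   -0.41582532  0.21173231 -0.41148708]
top [[403.81144773   0.         318.06409068]
 [  0.         403.81144773 205.63197596]
 [  0.           0.           1.        ]] [ 368.98698364  -80.7837549  1182.77923695] [-0.69812906  0.71303679 -0.03437967  0.05488525]
{'clock': 0.1, 'joints': array([ 1.39860036e+00,  3.85524068e-01,  6.80116254e-03, -4.03888013e-04,
       -1.19404178e+00, -2.58592151e-01]), 'joint_vel': array([ 0.00076729, -0.00221051,  0.00201983,  0.00352166,  0.00097055,
       -0.00122744]), 'joint_efforts': array([-3.46643865e-04, -3.93320417e+01,  1.88927758e+01,  4.19802144e+00,
       -2.62880843e-03,  3.53908902e-06]), 'position': array([260.78298333, 567.46376124, 244.32390677]), 'ee_rot': array([ 9.76875835e-01, -2.13805052e-01, -1.45030555e-04,  9.91368318e-04]), 'contact_force': array([-0.58306662, -0.08087651, -0.4619133 ]), 'wrist_torque': array([0.01187458, 0.00962664, 0.06524709]), 'grasp_force': 0.0, 'gripper_width': 85.56458673859281}
```

View pics/scene0.png

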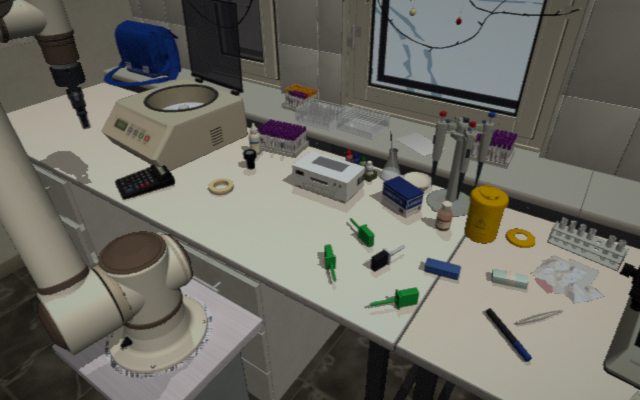

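View pics/top0.png

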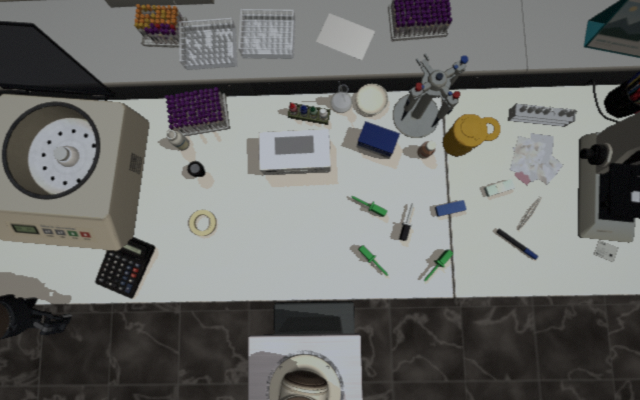

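Candidates for the pin in the top view are the black-handled one at (405,230) and green ones at (370,207), (372,260) and (438,265). The black-handled one fits the description, since the green ones are look-alikes to leave alone. The reader is the white box at (295,150). I'll confirm with an enlarged crop.

Run:
```python
import cv2,numpy as np
t=cv2.imread("pics/top0.png");s=cv2.imread("pics/scene0.png")
r=lambda im,x,y,w,h:cv2.resize(im[y:y+h,x:x+w],(400,300),interpolation=cv2.INTER_CUBIC)
a=np.vstack([np.hstack([r(t,380,195,53,40*1+5),r(s,360,235,60,45)]),np.hstack([r(t,250,115,100,75),r(s,285,140,88,66)])])
cv2.imwrite("pics/crop1.png",a)
```

```text
(no output)
```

View pics/crop1.png

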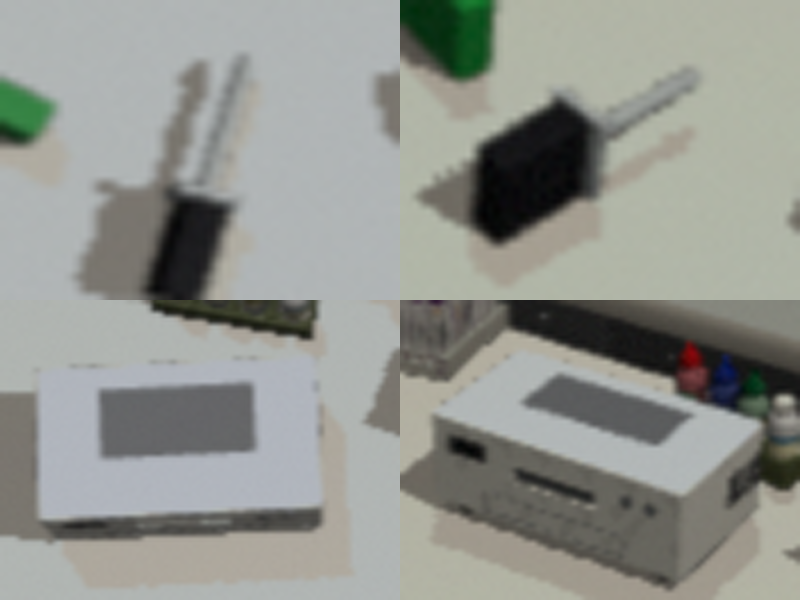

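The black-handled pin is confirmed. The slot is the long slit at scene pixels (310,177)–(328,184), and the square port to its left is a decoy. Next I'll fit both poses.

```bash
cat > h.py <<'E'
import numpy as np
from bench import *
from scipy.spatial.transform import Rotation as R
from scipy.optimize import least_squares
C={"t":([[403.81144773,0,318.06409068],[0,403.81144773,205.63197596],[0,0,1]],[368.98698364,-80.7837549,1182.77923695],[-0.69812906,0.71303679,-0.03437967,0.05488525]),
"s":([[432.88513424,0,319.77777847],[0,432.88513424,202.52360041],[0,0,1]],[-297.49719033,-627.55297613,748.6078258],[0.782903,-0.41582532,0.21173231,-0.41148708])}
def proj(c,P):
    K,p,q=C[c];q=np.array(q)
    v=R.from_quat(q).inv().apply(np.atleast_2d(P)-p)@np.array(K).T
    return v[:,:2]/v[:,2:]
def place(p,L):
    L=np.array(L,float);c,s=np.cos(p[2]),np.sin(p[2])
    return np.c_[p[0]+c*L[:,0]-s*L[:,1],p[1]+s*L[:,0]+c*L[:,1],L[:,2]]
def fit(obs,x0):
    def f(x):return np.concatenate([(proj(c,place(x,[l]))[0]-uv) for c,l,uv in obs])
    r=least_squares(f,x0,x_scale=[10,10,.1],loss="soft_l1");return r.x,f(r.x).reshape(-1,2)
E
python3 - <<'E'
from h import *
import cv2
np.set_printoptions(precision=2,suppress=True)
D=55;W=100;H=78
obs=[("t",(D,W,H),(259.5,132.5)),("t",(D,-W,H),(328.7,130)),("t",(-D,-W,H),(330.5,167)),("t",(-D,W,H),(260,170)),
("s",(-D,W,H),(293.1,164.6)),("s",(D,W,H),(309.9,151.4)),("s",(D,-W,H),(364.6,167.5)),("s",(-D,-W,H),(347.3,182.2)),("s",(-D,-W,0),(344.8,202.7))]
x,r=fit(obs,[500,0,0]);print("reader",x);print(r)
print("slot if centred px",proj("s",place(x,[(-D,33,50),(-D,-33,50)])),"world",place(x,[(-D,0,50)]))
ray=lambda yy:proj("s",place(x,[(-D,yy,50)]))[0]
for yy in range(-60,61,20):print(yy,ray(yy))
obs=[("t",(89,0,20),(412.2,203.5)),("t",(27,0,24),(407.2,223.5)),("s",(89,0,20),(404.6,246.2)),("s",(-22,9,40),(371.7,257.5)),("s",(22,9,40),(383,250.7)),("s",(-22,-9,0),(374.6,271.5))]
x,r=fit(obs,[350,-300,0]);print("pin",x);print(r)
t=cv2.imread("pics/top0.png").max(2)[215:250,390:420]
y,xx=np.nonzero(t<50);print("dark cen",xx.mean()+390,y.mean()+215,len(y),proj("t",place(x,[(0,0,40),(0,0,20)])))
s=read_state();print(R.from_quat(s["ee_rot"]).as_matrix())
E
```

```text
reader [669.98  13.38   0.02]
[[-0.81 -0.14]
 [ 0.45 -0.93]
 [ 0.31  0.2 ]
 [-0.53  0.37]
 [-2.15  0.06]
 [ 0.99 -0.94]
 [ 0.22 -0.64]
 [-0.64  0.89]
 [ 1.21  2.42]]
slot if centred px [[308.98 178.42]
 [327.13 184.6 ]] world [[614.99  12.32  50.  ]]
-60 [334.79 187.21]
-40 [329.1  185.27]
-20 [323.49 183.36]
0 [317.95 181.47]
20 [312.49 179.61]
40 [307.11 177.78]
60 [301.8  175.97]
pin [ 433.12 -295.36   -0.3 ]
[[ 0.42 -0.43]
 [ 0.32  0.08]
 [-0.69  0.1 ]
 [-1.08 -0.37]
 [ 0.48 -1.18]
 [ 0.24  1.71]]
dark cen 404.05 232.03 100 [[406.2  232.34]
 [404.89 232.76]]
[[ 0.91 -0.42 -0.  ]
 [-0.42 -0.91 -0.  ]
 [ 0.    0.   -1.  ]]
```

>>> carry_out(
  motion=[
    [0,0,0,36,50,0,1],
    [0,0,0,73,100,0,1],
    [0,0,0,110,150,0,1],
    [0,0,0,146,200,0,1],
    [0,0,0,182,250,0,1],
  ],
)

```text
clock: 0.72
position: [321.8, 262.6, 245.1]
ee_rot: [0.977, -0.213, -0.0, 0.0]
contact_force: [1.1, 0.7, 0.1]
gripper_width: 85.4
grasp_force: 0.0
```

>>> carry_out(
  motion=[
    [0,0,0,36,50,0,1],
    [0,0,0,73,100,0,1],
    [0,0,0,110,150,0,1],
    [0,0,0,146,200,0,1],
    [0,0,0,182,250,0,1],
  ],
)

```text
clock: 1.35
position: [382.7, -40.4, 245.5]
ee_rot: [0.977, -0.213, 0.0, -0.0]
contact_force: [1.7, 1.4, -0.5]
gripper_width: 85.5
grasp_force: 0.0
```

>>> carry_out(
  motion=[
    [0,0,-0.03,36,50,20,0.3],
    [0,0,-0.06,73,100,40,0.3],
    [0,0,-0.09,110,150,60,0.3],
    [0,0,-0.13,152,211,80,0.3],
    [0,0,-0.13,152,211,110,0.3],
  ],
)

```text
clock: 1.98
position: [434.0, -297.0, 135.0]
ee_rot: [0.988, -0.151, 0.002, 0.001]
contact_force: [-0.3, -0.3, -0.7]
gripper_width: 55.3
grasp_force: 0.0
```

Run:
```python
from h import *
import cv2
s=read_state();print(s["clock"],s["position"],R.from_quat(s["ee_rot"]).as_matrix().round(3),s["gripper_width"])
t=get_image("top")["color"];q=get_image("scene")["color"]
r=lambda im,x,y,w,h:cv2.resize(im[y:y+h,x:x+w],(400,400),interpolation=cv2.INTER_CUBIC)
cv2.imwrite("pics/c2.png",np.hstack([r(t,360,180,80,80),r(q,340,210,80,80)]))
```

```text
1.975 [ 434.01158359 -296.9785301   135.0361358 ] [[ 0.954 -0.299  0.003]
 [-0.299 -0.954 -0.001]
 [ 0.003  0.001 -1.   ]] 55.31773353816434
```

View pics/c2.png

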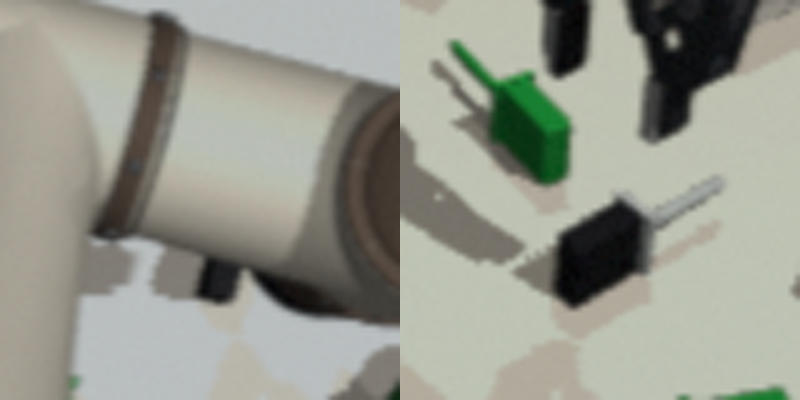

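The gripper hangs above the black pin, which is unmoved, with its handle corner at scene ~(371,256). The left green pin's body is clear of the left finger.

>>> carry_out(
  motion=[
    [0,0,0,-1,-3,40,0.3],
    [0,0,0,-1,-3,80,0.3],
    [0,0,0,-1,-3,100,0.3],
    [0,0,0,-1,-3,114,0.3],
    [0,0,0,-1,-3,114,0.3],
  ],
)

```text
clock: 2.7
position: [432.8, -290.0, 21.3]
ee_rot: [0.989, -0.149, -0.0, -0.0]
contact_force: [0.5, 0.2, -0.6]
gripper_width: 55.8
grasp_force: 0.0
```

>>> carry_out(
  motion=[
    [0,0,0,0,0,0,-0.2],
    [0,0,0,0,0,0,-0.5],
    [0,0,0,0,0,0,-1],
    [0,0,0,0,0,0,-1],
    [0,0,0,0,0,0,-1],
  ],
)

```text
clock: 3.32
position: [433.6, -290.8, 22.5]
ee_rot: [0.989, -0.15, 0.001, 0.0]
contact_force: [-0.5, 0.2, 7.2]
gripper_width: 17.2
grasp_force: 59.0
```

>>> carry_out(
  motion=[
    [0,0,0,0,0,-30,-1],
    [0,0,0,0,0,-70,-1],
    [0,0,-0.1,-4,-50,-80,-1],
    [0,0,-0.2,-8,-105,-80,-1],
    [0,0,-0.32,-12,-160,-80,-1],
  ],
)

```text
clock: 3.95
position: [468.8, -132.7, 101.6]
ee_rot: [1.0, 0.011, 0.0, -0.0]
contact_force: [1.2, -0.6, -1.5]
gripper_width: 17.0
grasp_force: 58.5
```

Run:
```python
from h import *
s=read_state();M=R.from_quat(s["ee_rot"]).as_matrix();print(s["position"],M.round(3),s["gripper_width"])
print(M.T@(np.array([500,11,110])-s["position"]))
```

```text
[ 468.78281955 -132.70967954  101.58207023] [[ 1.     0.022  0.001]
 [ 0.022 -1.     0.   ]
 [ 0.001 -0.    -1.   ]] 16.960725418733638
[  34.36092203 -142.99403567   -8.35934752]
```

>>> carry_out(
  motion=[
    [0,0,0,10,-50,0,-1],
    [0,0,0,20,-100,0,-1],
    [0,0,0,31,-143,0,-1],
    [0,0,0,31,-143,40,-1],
    [0,0,0,31,-143,49,-1],
  ],
)

```text
clock: 4.58
position: [494.9, 9.4, 50.3]
ee_rot: [1.0, 0.01, -0.003, 0.001]
contact_force: [1.0, -0.4, -0.6]
gripper_width: 17.5
grasp_force: 58.6
```

Run:
```python
from h import *
import cv2
s=read_state();M=R.from_quat(s["ee_rot"]).as_matrix();print(s["position"],M.round(3),s["gripper_width"],s["contact_force"])
q=get_image("scene")["color"];t=get_image("top")["color"]
r=lambda im,x,y,w,h:cv2.resize(im[y:y+h,x:x+w],(w*8,h*8),interpolation=cv2.INTER_CUBIC)
cv2.imwrite("pics/c3.png",r(q,275,140,80,70))
```

```text
[494.94039403   9.37649555  50.29980653] [[ 1.     0.019 -0.005]
 [ 0.019 -1.    -0.001]
 [-0.005  0.001 -1.   ]] 17.535661989964215 [ 1.00145415 -0.38128835 -0.61373795]
```

View pics/c3.png

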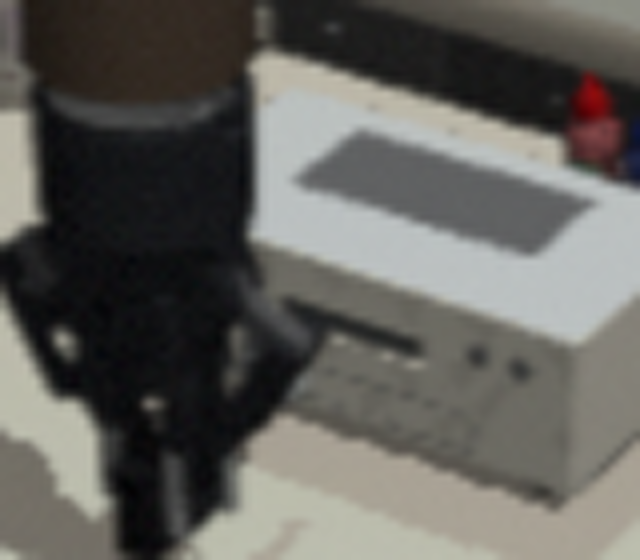

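>>> carry_out(
  motion=[
    [0,0,0,0,0,0,-1],
    [0,0,0,0,0,0,-1],
  ],
)

```text
clock: 4.92
position: [497.7, 9.2, 53.4]
ee_rot: [1.0, 0.009, 0.001, -0.0]
contact_force: [0.4, -0.0, 0.0]
gripper_width: 17.1
grasp_force: 58.6
```

Run:
```python
from h import *
for i in range(4):
    s=read_state();M=R.from_quat(s["ee_rot"]).as_matrix();print(s["position"],M[:,0].round(4),s["contact_force"]);get_image("top")
```

```text
[497.70656333   9.18795231  53.37697625] [0.9998 0.0184 0.0021] [ 0.40597059 -0.02232061  0.03093601]
[497.584048     9.23747323  53.27911891] [0.9998 0.0185 0.0019] [-0.15194775 -0.45930701 -0.52858401]
[497.48917797   9.28638527  53.14058352] [0.9998 0.0186 0.0017] [-0.41985236 -0.52281886 -0.75132691]
[497.37246295   9.34146215  52.98906642] [0.9998 0.0187 0.0013] [ 0.26760101 -0.34407317 -0.00056002]
```

>>> carry_out(
  motion=[
    [0,0,0,0,12,0.5,-1],
    [0,0,0,0,25,0.5,-1],
    [0,0,0,15,25,0.5,-1],
    [0,0,0,20,25,0.5,-1],
    [0,0,0,22,25,0.5,-1],
  ],
)

```text
clock: 5.75
position: [520.1, -15.0, 51.7]
ee_rot: [1.0, 0.01, 0.0, -0.0]
contact_force: [-0.2, 0.1, -0.5]
gripper_width: 17.1
grasp_force: 58.6
```

>>> carry_out(
  motion=[
    [0,0,0,3,0,0,-1],
    [0,0,0,6,0,0,-1],
    [0,0,0,9,0,0,-1],
    [0,0,0,12,0,0,-1],
    [0,0,0,12,0,0,-1],
  ],
)

```text
clock: 6.38
position: [531.8, -14.8, 51.8]
ee_rot: [1.0, 0.01, 0.0, -0.0]
contact_force: [-0.1, 0.9, -0.6]
gripper_width: 17.1
grasp_force: 58.6
```

>>> carry_out(
  motion=[
    [0,0,0,3,0,-0.5,-1],
    [0,0,0,6,0,-0.5,-1],
    [0,0,0,9,0,-0.5,-1],
    [0,0,0,12,0,-0.5,-1],
    [0,0,0,12,0,-0.5,-1],
  ],
)

```text
clock: 7.0
position: [543.8, -14.6, 52.3]
ee_rot: [1.0, 0.01, 0.0, -0.0]
contact_force: [0.6, -0.1, -0.7]
gripper_width: 17.1
grasp_force: 58.6
```

>>> carry_out(
  motion=[
    [0,0,0,2,0,0,-1],
    [0,0,0,4,0,0,-1],
    [0,0,0,6,0,0,-1],
    [0,0,0,6,0,0,-1],
  ],
)

```text
clock: 7.5
position: [549.7, -14.5, 52.3]
ee_rot: [1.0, 0.01, 0.0, -0.0]
contact_force: [0.1, -0.5, -1.6]
gripper_width: 17.4
grasp_force: 58.6
```

>>> carry_out(
  motion=[
    [0,0,0,2,0,0,-1],
    [0,0,0,4,0,0,-1],
    [0,0,0,4,0,0,-1],
  ],
)

```text
clock: 7.88
position: [553.6, -14.4, 52.3]
ee_rot: [1.0, 0.01, -0.0, 0.0]
contact_force: [-0.4, 0.0, -0.9]
gripper_width: 17.2
grasp_force: 58.6
```

>>> carry_out(
  motion=[
    [0,0,0,2,0,0,-1],
    [0,0,0,3,0,0,-1],
    [0,0,0,3,0,0,-1],
  ],
)

```text
clock: 8.25
position: [556.0, -14.5, 52.2]
ee_rot: [1.0, 0.01, -0.001, 0.0]
contact_force: [-3.0, 0.0, 0.3]
gripper_width: 17.4
grasp_force: 58.6
```

>>> carry_out(
  motion=[
    [0,0,0,0.5,-2,0,-1],
    [0,0,0,0.5,-4,0,-1],
    [0,0,0,0.5,-4,0,-1],
  ],
)

```text
clock: 8.62
position: [556.4, -10.4, 52.0]
ee_rot: [1.0, 0.01, -0.001, 0.0]
contact_force: [-2.1, -1.1, -1.5]
gripper_width: 17.3
grasp_force: 58.7
```

>>> carry_out(
  motion=[
    [0,0,0,0,-2,0,-1],
    [0,0,0,0,-4,0,-1],
    [0,0,0,0,-4,0,-1],
  ],
)

```text
clock: 9.0
position: [556.7, -6.2, 52.2]
ee_rot: [1.0, 0.01, -0.0, 0.0]
contact_force: [-1.2, -0.8, -1.5]
gripper_width: 17.5
grasp_force: 58.6
```

>>> carry_out(
  motion=[
    [0,0,0,1,0,0,-1],
    [0,0,0,1.5,0,0,-1],
    [0,0,0,1.5,0,0,-1],
  ],
)

```text
clock: 9.38
position: [558.1, -6.3, 52.2]
ee_rot: [1.0, 0.01, -0.0, 0.0]
contact_force: [-3.3, -0.4, -0.9]
gripper_width: 17.1
grasp_force: 58.6
```

```bash
cat > f.py <<'E'
from h import *
f=[]
for i in range(6):
    get_image("top");s=read_state();f.append(s["contact_force"])
print(s["clock"],s["position"],np.mean(f,0).round(2),np.std(f,0).round(2),s["wrist_torque"].round(3))
E
python3 f.py
```

```text
9.675 [558.17738203  -6.34017329  52.23203712] [-3.67 -0.36 -1.  ] [0.4  0.59 0.41] [-0.103  1.106 -0.032]
```

>>> carry_out(
  motion=[
    [0,0,0,0,-2,0,-1],
    [0,0,0,0,-4,0,-1],
    [0,0,0,0,-4,0,-1],
  ],
)

```text
clock: 10.05
position: [558.2, -2.3, 52.3]
ee_rot: [1.0, 0.01, -0.0, 0.0]
contact_force: [-4.0, -1.2, -0.9]
gripper_width: 17.2
grasp_force: 58.7
```

>>> carry_out(
  motion=[
    [0,0,0,0,-2,0,-1],
    [0,0,0,0,-4,0,-1],
    [0,0,0,0,-4,0,-1],
  ],
)

```text
clock: 10.42
position: [558.2, 1.9, 52.3]
ee_rot: [1.0, 0.01, 0.0, -0.0]
contact_force: [-3.3, -1.7, -0.8]
gripper_width: 16.6
grasp_force: 58.7
```

>>> carry_out(
  motion=[
    [0,0,0,0,-2,0,-1],
    [0,0,0,0,-4,0,-1],
    [0,0,0,0,-4,0,-1],
  ],
)

```text
clock: 10.8
position: [560.1, 6.5, 53.1]
ee_rot: [1.0, 0.01, 0.002, -0.0]
contact_force: [-0.6, -0.3, -0.6]
gripper_width: 17.0
grasp_force: 58.6
```

>>> carry_out(
  motion=[
    [0,0,0,0,-2,0,-1],
    [0,0,0,0,-4,0,-1],
    [0,0,0,0,-4,0,-1],
  ],
)

```text
clock: 11.18
position: [558.4, 9.3, 52.5]
ee_rot: [1.0, 0.009, 0.0, 0.0]
contact_force: [0.2, -4.0, 0.1]
gripper_width: 17.3
grasp_force: 59.1
```

The tip has dropped into the bore: Fx fell away and a side load appeared at y≈9. I'll back off to centre it and advance gently.

>>> carry_out(
  motion=[
    [0,0,0,0,2.5,0,-1],
    [0,0,0,0,2.5,0,-1],
    [0,0,0,2,2.5,0,-1],
    [0,0,0,3,2.5,0,-1],
    [0,0,0,3,2.5,0,-1],
  ],
)

```text
clock: 11.8
position: [561.2, 7.3, 52.3]
ee_rot: [1.0, 0.01, 0.0, -0.0]
contact_force: [0.0, 0.3, -1.0]
gripper_width: 17.2
grasp_force: 58.6
```

```bash
python3 f.py
```

```text
12.1 [561.05284299   7.18697609  52.3114767 ] [-0.25  0.06 -0.81] [0.65 0.35 0.43] [0.002 0.006 0.023]
```

>>> carry_out(
  motion=[
    [0,0,0,2,0,0,-1],
    [0,0,0,4,0,0,-1],
    [0,0,0,6,0,0,-1],
    [0,0,0,8,0,0,-1],
    [0,0,0,8,0,0,-1],
  ],
)

```text
clock: 12.72
position: [569.3, 7.4, 52.3]
ee_rot: [1.0, 0.01, 0.0, -0.0]
contact_force: [-0.2, 0.5, -1.4]
gripper_width: 17.1
grasp_force: 58.6
```

>>> carry_out(
  motion=[
    [0,0,0,2,0,0,-1],
    [0,0,0,4,0,0,-1],
    [0,0,0,6,0,0,-1],
    [0,0,0,8,0,0,-1],
    [0,0,0,8,0,0,-1],
  ],
)

```text
clock: 13.35
position: [577.2, 7.5, 52.3]
ee_rot: [1.0, 0.01, 0.0, -0.0]
contact_force: [0.2, -0.4, -1.0]
gripper_width: 17.4
grasp_force: 58.6
```

>>> carry_out(
  motion=[
    [0,0,0,2,0,0,-1],
    [0,0,0,4,0,0,-1],
    [0,0,0,6,0,0,-1],
    [0,0,0,8,0,0,-1],
    [0,0,0,8,0,0,-1],
  ],
)

```text
clock: 13.98
position: [585.3, 7.7, 52.3]
ee_rot: [1.0, 0.01, 0.0, -0.0]
contact_force: [-0.7, -0.1, -0.5]
gripper_width: 17.3
grasp_force: 58.6
```

>>> carry_out(
  motion=[
    [0,0,0,1,0,0,-1],
    [0,0,0,2,0,0,-1],
    [0,0,0,2,0,0,-1],
  ],
)

```text
clock: 14.35
position: [587.2, 7.7, 52.3]
ee_rot: [1.0, 0.01, 0.0, -0.0]
contact_force: [0.2, 0.2, -1.2]
gripper_width: 17.5
grasp_force: 58.6
```

Roughly 2 mm should remain, so I'll use 0.5 mm steps.

>>> carry_out(
  motion=[
    [0,0,0,0.5,0,0,-1],
    [0,0,0,1,0,0,-1],
    [0,0,0,1.3,0,0,-1],
    [0,0,0,1.3,0,0,-1],
  ],
)

```text
clock: 14.85
position: [588.4, 7.7, 52.3]
ee_rot: [1.0, 0.01, -0.0, 0.0]
contact_force: [-0.3, -0.4, 0.3]
gripper_width: 16.9
grasp_force: 58.6
```

>>> carry_out(
  motion=[
    [0,0,0,0.4,0,0,-1],
    [0,0,0,0.8,0,0,-1],
    [0,0,0,0.8,0,0,-1],
  ],
)

```text
clock: 15.22
position: [588.8, 7.7, 52.2]
ee_rot: [1.0, 0.01, -0.0, 0.0]
contact_force: [-1.5, 0.4, -1.5]
gripper_width: 17.1
grasp_force: 58.7
```

>>> carry_out(
  motion=[
    [0,0,0,0.4,0,0,-1],
    [0,0,0,0.7,0,0,-1],
    [0,0,0,0.7,0,0,-1],
  ],
)

```text
clock: 15.6
position: [588.9, 7.7, 52.2]
ee_rot: [1.0, 0.01, -0.001, 0.0]
contact_force: [-3.9, -0.0, 2.7]
gripper_width: 17.5
grasp_force: 59.0
```

```bash
python3 f.py
```

```text
15.9 [588.88586461   7.64128964  52.17487578] [-4.96  1.06  2.54] [0.59 0.6  0.49] [0.283 1.323 0.061]
```

>>> carry_out(
  motion=[
    [0,0,0,-0.5,0,0.5,-1],
    [0,0,0,-0.3,0,1,-1],
    [0,0,0,0.4,0,1.2,-1],
    [0,0,0,0.4,0,1.2,-1],
  ],
)

```text
clock: 16.4
position: [588.9, 7.6, 51.3]
ee_rot: [1.0, 0.01, -0.001, 0.0]
contact_force: [-7.7, 0.7, 5.8]
gripper_width: 17.6
grasp_force: 59.6
```

```bash
python3 f.py
```

```text
16.7 [588.91321469   7.54595158  51.28927442] [-7.85  0.9   5.81] [0.46 0.49 0.35] [0.353 1.921 0.08 ]
```

>>> carry_out(
  motion=[
    [0,0,0,0,0,0,-0.4],
    [0,0,0,0,0,0,-0.2],
    [0,0,0,0,0,0,0],
    [0,0,0,0,0,0,0],
    [0,0,0,0,0,0,0],
  ],
)

```text
clock: 17.32
position: [590.4, 7.8, 51.1]
ee_rot: [1.0, 0.01, 0.0, -0.0]
contact_force: [-0.0, 0.3, 0.1]
gripper_width: 42.8
grasp_force: 0.0
```

Run:
```python
from h import *
import cv2
q=get_image("scene")["color"]
cv2.imwrite("pics/c4.png",cv2.resize(q[140:215,280:360],(800,750)[:1]+(600,),interpolation=cv2.INTER_CUBIC))
```

```text
(no output)
```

View pics/c4.png

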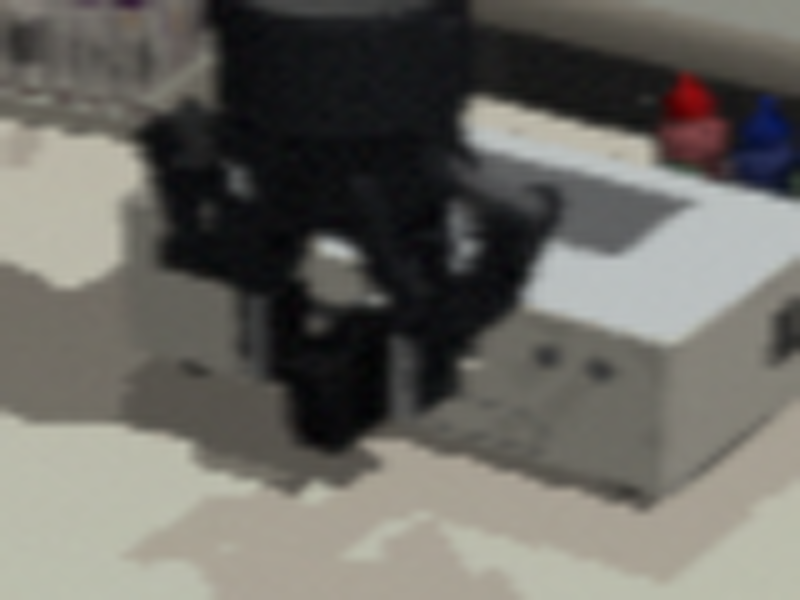

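The fingers are open around the handle and the pin stays in the slot. Next I'll raise the gripper straight up and look again.

>>> carry_out(
  motion=[
    [0,0,0,0,0,-20,0],
    [0,0,0,0,0,-60,0],
    [0,0,0,0,0,-110,0],
    [0,0,0,-50,0,-150,0],
    [0,0,0,-110,0,-150,0],
  ],
)

```text
clock: 18.0
position: [481.7, 6.2, 204.1]
ee_rot: [1.0, 0.01, 0.004, -0.001]
contact_force: [0.3, 0.8, -0.3]
gripper_width: 42.5
grasp_force: 0.0
```

>>> carry_out(
  motion=[
    [0,0,0,-20,-60,0,0],
    [0,0,0,-40,-120,0,0],
    [0,0,0,-60,-180,0,0],
    [0,0,0,-60,-180,0,0],
  ],
)

```text
clock: 18.5
position: [415.8, 187.8, 201.6]
ee_rot: [1.0, 0.013, 0.001, -0.001]
contact_force: [1.0, 0.0, -0.8]
gripper_width: 42.5
grasp_force: 0.0
```

Run:
```python
from h import *
import cv2
s=read_state();print(s["clock"],s["position"])
q=get_image("scene")["color"];t=get_image("top")["color"]
r=lambda im,x,y,w,h:cv2.resize(im[y:y+h,x:x+w],(400,400),interpolation=cv2.INTER_CUBIC)
cv2.imwrite("pics/c5.png",np.hstack([r(q,290,155,50,50),r(t,270,140,50,50)]))
x=[670,13.4,.02]
for l in [(-55,-2,50),(-87-27+32,-2,50)]:print(proj("s",place(x,[l])),proj("t",place(x,[l])))
```

```text
18.5 [415.83939497 187.75550358 201.56142256]
[[318.51102341 181.65865573]] [[296.60913838 170.85938446]]
[[313.54580279 185.72319844]] [[296.91588972 180.12507947]]
```

View pics/c5.png

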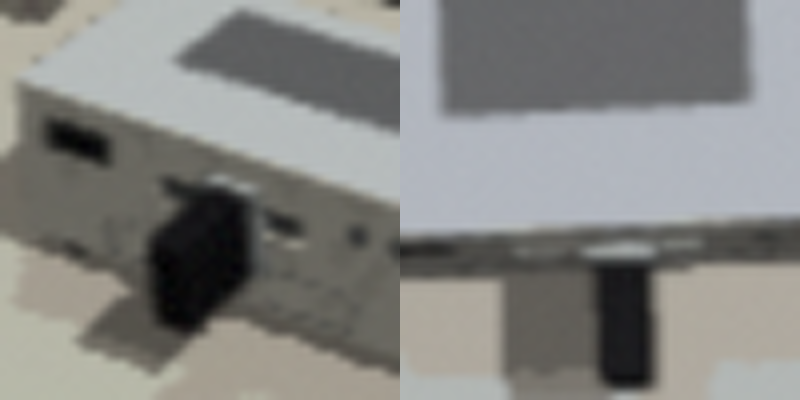

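Run:
```python
from h import *
# panel x from pin contact: collar front at TCP 588.9 -> tip-in-face consistent; compare relative to reader fit
x=[670,13.4,.02];c=-55
def show(n,cam,l):print(n,cam,proj(cam,place(x,[l]))[0].round(1))
yc=-4.5
show("panel top edge","t",(c,yc,78));show("collar top front","t",(c,yc,69));show("collar top back","t",(c-5,yc,69))
show("handle rear top","t",(c-49,yc,69));show("panel top edge","s",(c,yc,78))
show("collar top front L","s",(c,yc+13,69));show("rear top L","s",(c-49,yc+9,69));show("rear bottom R","s",(c-49,yc-9,29));show("rear top R","s",(c-49,yc-9,69))
```

```text
panel top edge t [296.7 168.7]
collar top front t [296.9 169.4]
collar top back t [297.  171.1]
handle rear top t [297.5 186.5]
panel top edge s [319.1 174. ]
collar top front L s [315.5 175.3]
rear top L s [307.4 183.1]
rear bottom R s [312.8 196.2]
rear top R s [312.5 184.8]
```

The two views show the collar against the panel to within about 1–3 mm. The collar top stands off slightly, which fits the handle sagging within the slot and bore clearance. The bystanders have not been touched, and the arm is clear, so I'm handing in.

```bash
python3 -c "
from bench import *
print(job_done())"
```

```text
the job is handed in; nothing more can be done
None
```

The lock pin is through the slot, in the carriage bore and pushed home until the collar met the panel, then released; the highest force I read on the tool while pushing was about 8 N, the last pictures show the collar's top edge standing off the panel by up to about 3 mm, which I put down to the handle sagging after release, and I handed the job in at about 18.6 s.

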